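# Clear the glass polisher's catch tray and throw its gear lever into the red-marked notch

### The arm

A 6-joint arm with a two-finger parallel gripper is mounted at the origin on the work surface. World frame = base frame: x ahead of the robot, y to its left, z up, the work surface at z = 0. Lengths are in m, angles in rad, forces in N, time in s.
With the tool pointing down it reaches from about 0.25 to 0.725 m from the base axis. Payload 9.7 kg.
Tool frame: the origin (TCP) lies at the very end of the fingers, on their centre line; the grasp point (between the pads) lies 19 mm behind it; z points along the fingers, y is the direction in which the jaws open and shut (so a half turn about z gives the same grasp; the last joint's range is limited). The gripper opens to 85 mm and grips with 20 to 120 N. Pads are 22 mm wide; open, the fingers measure 114 mm over their backs; the gripper's body (76 mm by 85 mm) begins 54 mm behind the grasp point. The pads swing forward as they close: fully open they stand 13 mm farther back than shut.
Start: joints at [1.175, 0.087, 0.176, 1.66, 0, 1.571], TCP at [0.212, 0.507, 0.231] pointing down, gripper open.
Joint ranges: [-3.13, 3.13], [-0.85, 1.81], [-1.15, 1.24], [-2.2, 2.28], [-1.44, 1.52], [-3.14, 3.14]. Speed limits (rad/s): [2.22, 2.22, 2.57, 3.14, 3.14, 3.14].

### API

Orientations are given as [roll, pitch, yaw] about the fixed x, y, z axes, in that order (R = Rz(yaw) Ry(pitch) Rx(roll)).
In Python, from station import monitor, imaging, close_job gives the robot as it stands.
- The arm moves only by the tool play_rows, never from a script. Its argument "plan" is a list that holds one entry, the list of rows, each a list of 6 numbers: the shift along the world's x, y, z each as a share of 0.2 m, from -1 to 1, then the turn, a rotation vector about the world's x, y, z each as a share of pi rad, from -1 to 1. A call has 1 to 10 rows; each row is the pose to reach, as a shift and turn from the pose commanded when the call began, turning the shorter way round; what a row does not reach only later rows make up. A row lasts 1/12 s, in which the tool goes at most 41.7 mm and 7.16 degrees, less where a joint would pass 70% of its speed; a pose out of reach is approached as far as the arm can. A call with a number of a shift or a turn outside -1 to 1 is refused whole. A call with a gripper value outside its range is refused whole. "jaw" is the gripper's target within -1 to 1 (shut at 1, half-way at 0, fully open at -1), set as the call begins (left out, the last holds). The fingers move at their own pace and stop on an object; "force" is the grip in N (left out, the last holds). Time passes only in rows, so rows that repeat a pose let the fingers close. It gives the time, the measured TCP pose, the force and the opening at its end, in the units of the state.
- monitor.read_state(): the state, without advancing time (a new reading comes with each control period).
- imaging.snapshot(name): name is "scene" or "top"; returns (picture, depth): 480x640x3 uint8, red, green, blue; 480x640 float32, m along the optical axis (not along the pixel's ray), 0 where there is no reading.
- imaging.camera_model(name): a dict with "fx", "fy", "cx", "cy" (pixels), "rvec" (rotation vector, rad) and "tvec" (3), from world to camera coordinates, as OpenCV has them. Camera axes: x right, y down, z forward; pixel columns grow to the right and rows downward; lengths in m; the calibration is good to about 2 mm. A picture is of the moment at which its call begins. camera_model takes no time and is no camera call.
- close_job(): hands the job in, once; it reports no verdict.
The state is a dict: "t": time; "joint_pos": joint angles; "qvel": joint speeds; "effort": joint torques, N m; "tool_pos": TCP position; "ee_rot": TCP orientation; "contact_force": force on the tool from outside, world axes, zero at the start; "ft_torque": the same for the moment, N m; "finger_gap": finger opening in m.
Only numpy, scipy, OpenCV 4.12 (cv2) and the standard library are available. Lean on these libraries where they do the work, as an engineer would, in place of code of your own. Each camera call takes 0.05 s, during which the arm holds its last target. There are 200 camera calls.

### The job

The bench polisher has finished a batch: first move both glass pieces from the steel catch tray into the blue tote, setting them down without dropping them. Then push the polisher's gear lever from neutral to the notch marked by the red disc and leave it clicked in there, without throwing it the wrong way or running it past that notch. Leave the jar of glass rods, the mortar and the polish tin where they are.

Things in the scene. Friction and masses are not known exactly. Their poses are not given: they have to be found in the camera images.
- machine: Bench polisher, fixed: green box 280 x 280 mm, flat white deck 70 mm above the bench, from x -150 to +130, y -140 to +140 mm in its own frame (x points away from the robot at yaw 0); origin at bench level. A black drum lies along y at the back (x +54 to +130), top 150 mm above the bench. A fixed black filler cap (32 mm wide, 10 mm high) sits on one front corner of the deck.
- pivot (a point): Vertical pivot axis of the lever at deck height (70 mm above the bench), at x +20, y 0 mm of the machine; axes as the machine's. A scalloped steel quadrant, 62 to 88 mm from the pivot, stands up to 12 mm above the deck.
- lever (a joint): Gear lever angle (rad). 0 = neutral, its start: it points along the machine's -x, to the robot; positive swings the handle to the machine's +y. A sprung roller holds it in notches at 0, +-0.38, +-0.76; hard stops at +-0.86. Some 5 to 10 N at the handle pushes it out of a notch; just past halfway (0.2 to 0.25 rad on) it snaps forward into the next one by itself and stays.
- lever_tip (a point): Middle of the lever's upright black handle: a round grip 22 mm in diameter, its axis 130 mm from the pivot, reaching from 106 to 170 mm above the bench; this point is at 138 mm. The flat steel lever arm below it is 18 mm wide, 96 to 106 mm above the bench. With the lever in a notch the handle stands exactly over that notch's disc.
- red_disc: Red disc, 28 mm across, 3 mm thick, fixed flat on the deck under the handle's path, 130 mm from the pivot: marks the wanted notch, any one of the four beside neutral (lever at -0.76, -0.38, +0.38 or +0.76). Origin at its underside's centre, on the deck. The other three have grey discs.
- tray: Steel catch tray, fixed, 210 (its x) x 150 (its y) x 22 mm high, walls and floor 5 mm thick; origin under its centre, on the bench. It stands on one side of the polisher, the tote on the other.
- tote: Blue open tote, fixed, 210 (its x) x 150 (its y) x 60 mm high, walls and floor 5 mm thick; origin under its centre, on the bench.
- glass_green: Green glass slab, 52 (its x) x 32 (its y) x 20 mm, rounded edges, about 80 g, lying in the tray at any yaw; origin at the centre of its underside.
- glass_amber: Amber glass slab, same size, also lying in the tray at any yaw; origin at the centre of its underside.
- rod_jar: White ceramic jar 84 mm in diameter, 130 mm high, with glass rods standing up to 230 mm; origin under its centre. Loose; leave alone.
- mortar: Grey mortar 92 mm in diameter, 70 mm high, pestle leaning out to 125 mm; origin under its centre. Loose; leave alone.
- tin: Small round polish tin, 35 mm in diameter, 42 mm high, with a yellow lid, standing loose on one front corner of the polisher's deck; origin under its centre. Leave alone.
There are look-alikes about, which are no part of the job. Several things have the shape of the glass_green; the one meant has the colours described above.

How it is judged:
By the outcome, as a careful person would: the job done as asked, in the order asked, and still so for the second after the job is handed in, with the robot touching nothing.
It also fails if it takes over 72 s, if anything falls off the work surface, if the arm or the gripper's body presses on something with over 40 N, if the wrist force passes 120 N, or if a joint passes its speed limit or range.

## Working session

There is one attempt and no reset: what is moved stays moved. The work goes in short steps, Python scripts to look and compute and a tool call to move; the robot and the scene stay as the last step left them, time stands still between calls to the robot, and variables do not carry over. Pictures are saved under pics/ and viewed, about 8 in all and at most 12, crops included, and the job is handed in when it is done.

Besides the shell and the picture viewer there is one more tool, called after "Request:" as a command line: name --argument value ..., lists and objects as JSON in quotes. play_rows: Moves the arm, as the interface text tells. Shift numbers are shares of 0.2 m and turn numbers shares of pi rad, none past 1 either way. Its arguments: {"type":"object","properties":{"plan":{"type":"array"},"jaw":{"type":"number"},"force":{"type":"number"}},"required":["plan"]}

```bash
mkdir -p pics; cat > h.py <<'E'
import numpy as np, cv2
from station import monitor, imaging
def snap(n,f=None):
    p,d=imaging.snapshot(n)
    if f: cv2.imwrite('pics/'+f,p[:,:,::-1])
    return p,d
def cam(n):
    c=imaging.camera_model(n); R=cv2.Rodrigues(np.array(c['rvec'],float))[0]; t=np.array(c['tvec'],float).ravel()
    return c,R,t
def ray(n,u,v,z):
    c,R,t=cam(n); o=-R.T@t; d=R.T@np.array([(u-c['cx'])/c['fx'],(v-c['cy'])/c['fy'],1]); return o+d*(z-o[2])/d[2]
def proj(n,P):
    c,R,t=cam(n); q=R@np.array(P,float)+t; return np.array([c['fx']*q[0]/q[2]+c['cx'],c['fy']*q[1]/q[2]+c['cy']])
E
python3 - <<'E'
from h import *
for n in('top','scene'):
    snap(n,n+'1.png'); c,R,t=cam(n); print(n,c['fx'],-R.T@t)
print(monitor.read_state())
E
```

```text
top 597.1610452313831 [ 0.34958393 -0.06484547  1.39103302]
scene 467.7904594279001 [0.88100884 0.52348066 1.24384337]
{'t': 0.1, 'joint_pos': array([ 1.17499887e+00,  8.73908192e-02,  1.75215356e-01,  1.65983206e+00,
       -1.05093751e-05,  1.57078985e+00]), 'qvel': array([-0.00104559, -0.00261373,  0.00100708, -0.00059905, -0.00031301,
        0.00217166]), 'effort': array([-2.29891191e-05, -5.21561158e+01,  4.65654194e+01,  1.60474225e-02,
       -4.78265960e-06, -1.10120817e-05]), 'tool_pos': array([0.21196733, 0.50727531, 0.23066284]), 'ee_rot': array([-3.14038145e+00,  1.05015211e-05,  2.74580169e+00]), 'contact_force': array([ 0.40786168, -0.36407059,  0.35088006]), 'ft_torque': array([ 0.02769593, -0.0485201 , -0.01771858]), 'finger_gap': 0.08560329568669295}
```

View pics/top1.png

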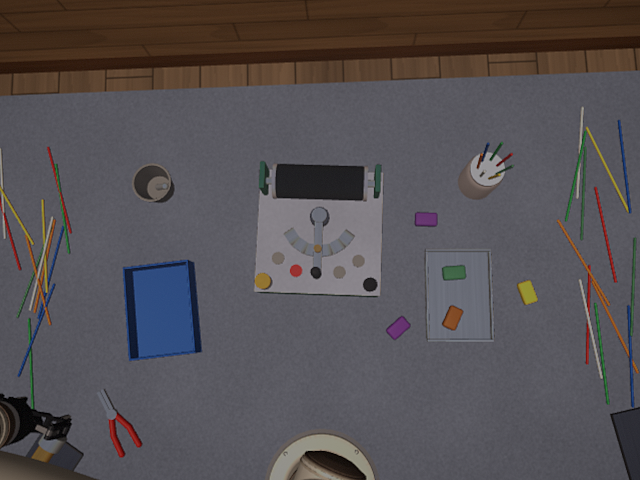

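View pics/scene1.png

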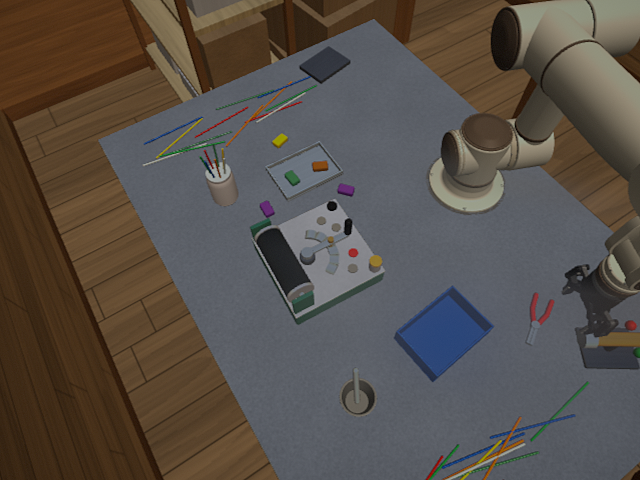

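The top view has +x up and +y to the left. It shows green glass (454,272), amber glass (453,318) and the tote around (162,310). The red disc at (296,271) is the first notch on the +y side, so about +0.38. The tin is at (263,281), the handle at (316,272), the jar at (482,175) and the mortar at (153,183).

```bash
cat >> h.py <<'E'
def blob(p,lo,hi,box,z,n='top',kmin=20):
    h=cv2.cvtColor(p,cv2.COLOR_RGB2HSV); m=cv2.inRange(h,lo,hi); k=np.zeros_like(m); x0,y0,x1,y1=box; k[y0:y1,x0:x1]=255; m&=k
    cs=cv2.findContours(m,cv2.RETR_EXTERNAL,cv2.CHAIN_APPROX_NONE)[0]
    if not cs: return None
    c=max(cs,key=cv2.contourArea); W=np.array([ray(n,u,v,z)[:2] for u,v in c[:,0,:]],np.float32)
    (cx,cy),(w,hh),_=r=cv2.minAreaRect((W*1000).astype(np.float32)); b=cv2.boxPoints(r)
    e=[b[1]-b[0],b[2]-b[1]]; L=max(e,key=np.linalg.norm); 
    return dict(c=(round(cx,1),round(cy,1)),wh=(round(w,1),round(hh,1)),yaw=round(float(np.arctan2(L[1],L[0])%np.pi),3),area=cv2.contourArea(c))
E
python3 - <<'E'
from h import *
p=cv2.imread('pics/top1.png')[:,:,::-1].copy()
print('green',blob(p,(40,80,40),(85,255,255),(425,250,495,342),.02))
print('amber',blob(p,(4,120,60),(20,255,255),(425,250,495,342),.02))
print('red',blob(p,(0,150,90),(6,255,255),(284,255,308,285),.073))
print('tin',blob(p,(15,120,90),(30,255,255),(250,268,275,295),.112))
print('tote',blob(p,(100,120,30),(125,255,255),(110,245,215,370),.06))
print('deck',blob(p,(0,0,130),(180,60,255),(240,190,395,305),.07))
for nm,u,v,z in [('hub',319,215,.11),('handle',316,272,.17),('cap',370,284,.08)]: print(nm,ray('top',u,v,z))
q=cv2.imread('pics/scene1.png')[:,:,::-1].copy()
print('s green',blob(q,(40,80,40),(85,255,255),(265,145,345,197),.02,'scene'))
print('s amber',blob(q,(4,120,60),(20,255,255),(265,145,345,197),.02,'scene'))
print('s red',blob(q,(0,150,90),(6,255,255),(340,240,362,262),.073,'scene'))
c=p[180:380,100:510]; cv2.imwrite('pics/crop1.png',cv2.resize(c[:,130:410],None,fx=2.8,fy=2.8,interpolation=cv2.INTER_CUBIC)[:,:,::-1])
E
```

```text
green {'c': (472.1, -315.0), 'wh': (29.5, 50.4), 'yaw': 1.618, 'area': 249.5}
amber {'c': (369.6, -306.0), 'wh': (31.2, 49.8), 'yaw': 2.677, 'area': 276.0}
red {'c': (482.8, 42.7), 'wh': (24.5, 22.3), 'yaw': 1.541, 'area': 86.0}
tin {'c': (458.6, 111.5), 'wh': (33.1, 31.6), 'yaw': 1.089, 'area': 175.5}
tote {'c': (406.0, 346.6), 'wh': (208.8, 162.7), 'yaw': 0.091, 'area': 6567.0}
deck {'c': (548.8, -10.3), 'wh': (279.7, 236.1), 'yaw': 1.512, 'area': 11151.0}
hub [ 0.59802628 -0.01414355  0.11      ]
handle [ 0.46754861 -0.00732333  0.17      ]
cap [ 0.44627236 -0.12086759  0.08      ]
s green {'c': (471.9, -312.3), 'wh': (31.6, 57.8), 'yaw': 1.591, 'area': 117.5}
s amber {'c': (369.7, -303.1), 'wh': (38.5, 48.1), 'yaw': 2.67, 'area': 113.5}
s red {'c': (481.8, 44.4), 'wh': (22.4, 22.8), 'yaw': 2.56, 'area': 45.5}
```

View pics/crop1.png

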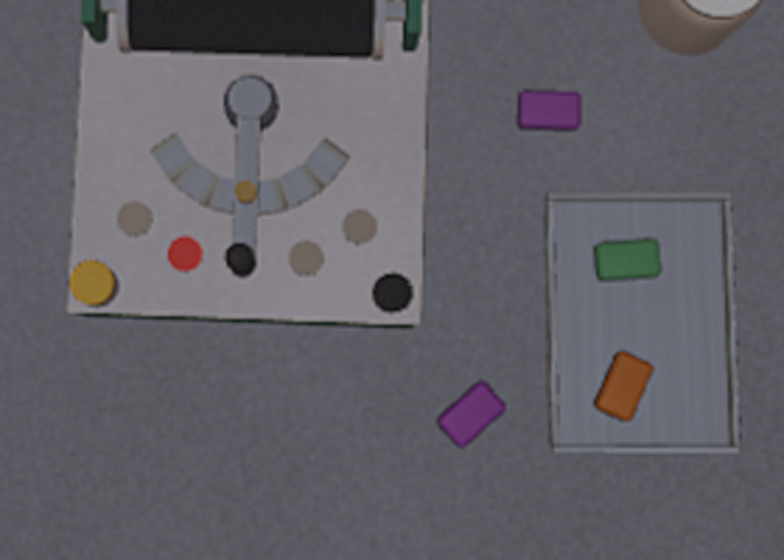

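The crop confirms the handle over neutral, the red disc next to it on the +y side (+0.38), and the slabs' yaws. I'll travel to the tray at a safe height first.

Request:
play_rows --plan '[[[0.325,-1,0.1,0,0,-0.18],[0.325,-1,0.1,0,0,-0.18],[0.325,-1,0.1,0,0,-0.18],[0.325,-1,0.1,0,0,-0.18],[0.325,-1,0.1,0,0,-0.18],[0.325,-1,0.1,0,0,-0.18]]]' --jaw -0.18 --force 30

```text
t: 0.6
tool_pos: [0.2781, 0.303, 0.2526]
ee_rot: [3.14, 0.001, 2.173]
contact_force: [-0.8, 0.3, 0.3]
finger_gap: 0.0503
```

Request:
play_rows --plan '[[[0.325,-1,0,0,0,-0.18],[0.325,-1,0,0,0,-0.18],[0.325,-1,0,0,0,-0.18],[0.325,-1,0,0,0,-0.18],[0.325,-1,0,0,0,-0.18],[0.325,-1,0,0,0,-0.18]]]'

```text
t: 1.1
tool_pos: [0.3433, 0.1019, 0.2512]
ee_rot: [3.141, 0.002, 1.603]
contact_force: [-0.2, -0.4, -0.4]
finger_gap: 0.0505
```

Request:
play_rows --plan '[[[0.325,-1,0,0,0,0],[0.325,-1,0,0,0,0],[0.325,-1,0,0,0,0],[0.325,-1,0,0,0,0],[0.325,-1,0,0,0,0],[0.325,-1,0,0,0,0]]]'

```text
t: 1.6
tool_pos: [0.4082, -0.0975, 0.2501]
ee_rot: [-3.14, 0.001, 1.61]
contact_force: [-0.8, 0.4, 0.2]
finger_gap: 0.0504
```

Request:
play_rows --plan '[[[0.325,-1,0,0,0,0],[0.325,-1,0,0,0,0],[0.325,-1,0,0,0,0],[0.325,-1,0,0,0,0],[0.325,-1,0,0,0,0],[0.325,-1,0,0,0,0]]]'

```text
t: 2.1
tool_pos: [0.4734, -0.2971, 0.2479]
ee_rot: [-3.138, -0.001, 1.613]
contact_force: [0.2, -0.2, -0.1]
finger_gap: 0.0508
```

Request:
play_rows --plan '[[[-0.01,-0.09,0,0,0,0],[-0.01,-0.09,-1,0,0,0],[-0.01,-0.09,-1,0,0,0],[-0.01,-0.09,-1,0,0,0],[-0.01,-0.09,-1,0,0,0],[-0.01,-0.09,-1,0,0,0],[-0.01,-0.09,-1,0,0,0],[-0.01,-0.09,-1,0,0,0]]]'

```text
t: 2.77
tool_pos: [0.4693, -0.3092, 0.0503]
ee_rot: [-3.139, -0.002, 1.616]
contact_force: [0.8, 0.3, 0.6]
finger_gap: 0.0505
```

```bash
python3 - <<'E'
from h import *
s=monitor.read_state(); print(s['tool_pos'],s['ee_rot'],s['joint_pos'])
p,_=snap('top','top2.png'); q,_=snap('scene','scene2.png')
a=cv2.resize(p[230:350,400:520],(400,400)); b=cv2.resize(q[110:230,240:360],(400,400))
cv2.imwrite('pics/c2.png',np.hstack([a,b])[:,:,::-1])
E
```

```text
[ 0.46934459 -0.30918825  0.05032439] [-3.13867807e+00 -2.22627222e-03  1.61575902e+00] [-5.82559012e-01  1.25800453e-01 -1.31599485e-01  1.31706283e+00
  9.08589366e-05  9.43271208e-01]
```

View pics/c2.png

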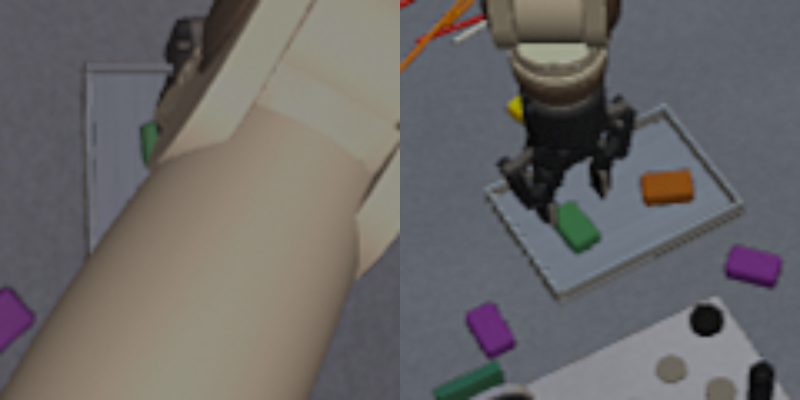

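The gripper hovers above the green slab (scene crop ~(575,225)), with the jaws across its short side. Next I'll descend and close.

Request:
play_rows --plan '[[[0.01,-0.02,0,0,0,0],[0.01,-0.02,-0.1,0,0,0],[0.01,-0.02,-0.16,0,0,0],[0.01,-0.02,-0.2,0,0,0],[0.01,-0.02,-0.21,0,0,0],[0.01,-0.02,-0.21,0,0,0]]]'

```text
t: 3.37
tool_pos: [0.4719, -0.3144, 0.0091]
ee_rot: [-3.141, -0.0, 1.615]
contact_force: [0.2, 1.6, -0.0]
finger_gap: 0.0503
```

Request:
play_rows --plan '[[[0,0,0,0,0,0],[0,0,0,0,0,0],[0,0,0,0,0,0],[0,0,0,0,0,0],[0,0,0,0,0,0],[0,0,0,0,0,0]]]' --jaw 1 --force 35

```text
t: 3.87
tool_pos: [0.4726, -0.3148, 0.0103]
ee_rot: [3.14, 0.001, 1.615]
contact_force: [-0.0, 0.6, 6.0]
finger_gap: 0.0307
```

Request:
play_rows --plan '[[[0,0,0.1,0,0,0],[0,0,0.25,0,0,0],[0,0,0.4,0,0,0],[0,0,0.6,0,0,0],[0,0,0.8,0,0,0],[0,0,1,0,0,0],[0,0,1,0,0,0],[0,0,1,0,0,0]]]'

```text
t: 4.53
tool_pos: [0.4729, -0.3151, 0.2119]
ee_rot: [3.138, 0.003, 1.615]
contact_force: [0.5, -0.6, -2.3]
finger_gap: 0.0309
```

The gap is 31 mm and the slab is held. Next, carry it to the tote.

Request:
play_rows --plan '[[[0,0.1,0.2,0,0,0],[0,0.3,0.2,0,0,0],[0,0.5,0.2,0,0,0],[0,0.7,0.2,0,0,0],[0,0.9,0.2,0,0,0],[0,1,0.2,0,0,0]]]'

```text
t: 5.03
tool_pos: [0.4711, -0.1111, 0.2479]
ee_rot: [-3.14, -0.001, 1.616]
contact_force: [-1.0, 0.4, -1.9]
finger_gap: 0.031
```

Request:
play_rows --plan '[[[-0.05,0.2,0,0,0,0.014],[-0.05,0.4,0,0,0,0.014],[-0.05,0.6,0,0,0,0.014],[-0.05,0.8,0,0,0,0.014],[-0.05,1,0,0,0,0.014],[-0.05,1,0,0,0,0.014]]]'

```text
t: 5.53
tool_pos: [0.4611, 0.091, 0.2474]
ee_rot: [-3.139, -0.002, 1.664]
contact_force: [-0.3, -1.5, -1.8]
finger_gap: 0.0311
```

Request:
play_rows --plan '[[[-0.05,0.2,0,0,0,0],[-0.05,0.4,0,0,0,0],[-0.05,0.6,0,0,0,0],[-0.05,0.8,0,0,0,0],[-0.05,1,0,0,0,0],[-0.05,1,0,0,0,0]]]'

```text
t: 6.03
tool_pos: [0.451, 0.2907, 0.2462]
ee_rot: [-3.138, 0.0, 1.663]
contact_force: [0.6, 0.4, -0.8]
finger_gap: 0.0312
```

Request:
play_rows --plan '[[[0,0.2,0,0,0,0],[0,0.36,0,0,0,0],[0,0.36,0,0,0,0],[0,0.36,0,0,0,0],[0,0.36,0,0,0,0]]]'

```text
t: 6.45
tool_pos: [0.4517, 0.357, 0.2479]
ee_rot: [-3.14, 0.002, 1.659]
contact_force: [-0.4, -0.5, -0.3]
finger_gap: 0.0311
```

```bash
python3 - <<'E'
from h import *
p,_=snap('top','top3.png'); q,_=snap('scene','scene3.png')
a=cv2.resize(p[230:390,90:250],(400,400)); b=cv2.resize(q[260:400,380:520],(400,400))
cv2.imwrite('pics/c3.png',np.hstack([a,b])[:,:,::-1])
s=monitor.read_state(); print(s['tool_pos'],s['ee_rot'])
E
```

```text
[0.45207122 0.35648863 0.24890342] [-3.14096735e+00  5.84196632e-04  1.65795368e+00]
```

View pics/c3.png

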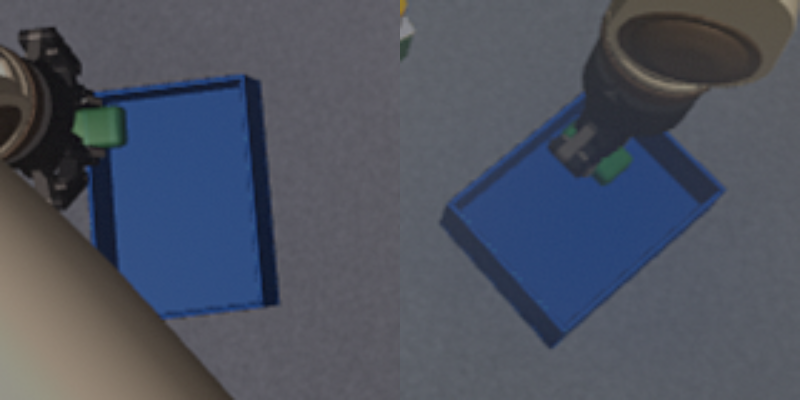

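The green slab is held level over the tote. The apparent offset in the top view is parallax at 0.25 m. Next I'll lower it.

Request:
play_rows --plan '[[[0,0,-0.2,0,0,0],[0,0,-0.4,0,0,0],[0,0,-0.6,0,0,0],[0,0,-0.8,0,0,0],[0,0,-0.95,0,0,0],[0,0,-1,0,0,0],[0,0,-1,0,0,0],[0,0,-1,0,0,0]]]'

```text
t: 7.22
tool_pos: [0.4526, 0.3572, 0.0508]
ee_rot: [3.141, -0.001, 1.658]
contact_force: [-0.1, -0.0, -0.2]
finger_gap: 0.031
```

Request:
play_rows --plan '[[[0,0,-0.05,0,0,0],[0,0,-0.1,0,0,0],[0,0,-0.14,0,0,0],[0,0,-0.16,0,0,0],[0,0,-0.175,0,0,0],[0,0,-0.18,0,0,0],[0,0,-0.18,0,0,0]]]'

```text
t: 7.8
tool_pos: [0.4519, 0.3575, 0.0131]
ee_rot: [-3.141, 0.0, 1.659]
contact_force: [-0.1, -0.7, -1.0]
finger_gap: 0.0311
```

Request:
play_rows --plan '[[[0,0,-0.005,0,0,0],[0,0,-0.01,0,0,0],[0,0,-0.015,0,0,0],[0,0,-0.015,0,0,0]]]'

```text
t: 8.13
tool_pos: [0.4521, 0.3576, 0.0104]
ee_rot: [3.141, -0.0, 1.659]
contact_force: [0.3, 0.2, -1.2]
finger_gap: 0.0308
```

Request:
play_rows --plan '[[[0,0,-0.005,0,0,0],[0,0,-0.01,0,0,0],[0,0,-0.01,0,0,0]]]'

```text
t: 8.38
tool_pos: [0.4522, 0.3576, 0.0103]
ee_rot: [3.141, -0.001, 1.659]
contact_force: [-4.3, -4.8, 14.4]
finger_gap: 0.0311
```

Contact (14 N, light). I'll ease up 1 mm, release and retreat.

Request:
play_rows --plan '[[[0,0,0.005,0,0,0],[0,0,0.005,0,0,0],[0,0,0.005,0,0,0],[0,0,0.005,0,0,0],[0,0,0.005,0,0,0]]]' --jaw -0.18

```text
t: 8.8
tool_pos: [0.4482, 0.3572, 0.0091]
ee_rot: [-3.135, 0.0, 1.661]
contact_force: [-23.6, -2.3, 10.8]
finger_gap: 0.0504
```

Request:
play_rows --plan '[[[0,0,0.1,0,0,0],[0,0,0.3,0,0,0],[0,0,0.5,0,0,0],[0,0,0.7,0,0,0],[0,0,0.9,0,0,0],[0,0,1,0,0,0]]]'

```text
t: 9.3
tool_pos: [0.4527, 0.358, 0.2148]
ee_rot: [3.137, -0.003, 1.659]
contact_force: [-0.4, 0.3, 0.7]
finger_gap: 0.0507
```

Request:
play_rows --plan '[[[0,-0.2,0.2,0,0,-0.03],[0,-0.4,0.2,0,0,-0.06],[0,-0.6,0.2,0,0,-0.09],[0,-0.8,0.2,0,0,-0.12],[0,-1,0.2,0,0,-0.15],[0,-1,0.2,0,0,-0.2]]]'

```text
t: 9.8
tool_pos: [0.4518, 0.1527, 0.2502]
ee_rot: [3.14, 0.0, 1.055]
contact_force: [-0.4, -0.1, 1.1]
finger_gap: 0.0503
```

```bash
python3 - <<'E'
from h import *
p,_=snap('top','top4.png')
print('green in tote',blob(p,(40,80,40),(85,255,255),(110,245,215,370),.025))
print('amber',blob(p,(4,120,60),(20,255,255),(425,250,495,342),.025))
s=monitor.read_state(); print(s['t'],s['tool_pos'],s['ee_rot'],s['joint_pos'])
E
```

```text
green in tote None
amber {'c': (369.5, -305.2), 'wh': (31.0, 49.6), 'yaw': 2.672, 'area': 275.0}
9.85 [0.45209684 0.15413837 0.25011682] [ 3.14017884e+00 -6.13253668e-04  1.04362586e+00] [ 3.28979171e-01 -7.90445166e-02  4.62072760e-02  1.69465837e+00
 -6.65990292e-04  2.42694593e+00]
```

Request:
play_rows --plan '[[[-0.1375,-0.77,0,0,0,-0.159],[-0.1375,-0.77,0,0,0,-0.159],[-0.1375,-0.77,0,0,0,-0.159],[-0.1375,-0.77,0,0,0,-0.159],[-0.1375,-0.77,0,0,0,-0.159]]]'

```text
t: 10.27
tool_pos: [0.4239, 0.0002, 0.2497]
ee_rot: [3.14, -0.0, 0.555]
contact_force: [-0.1, -0.5, -0.1]
finger_gap: 0.0503
```

Request:
play_rows --plan '[[[-0.1375,-0.77,0,0,0,-0.159],[-0.1375,-0.77,0,0,0,-0.159],[-0.1375,-0.77,0,0,0,-0.159],[-0.1375,-0.77,0,0,0,-0.159],[-0.1375,-0.77,0,0,0,-0.159]]]'

```text
t: 10.68
tool_pos: [0.3968, -0.1539, 0.2491]
ee_rot: [3.141, 0.0, 0.056]
contact_force: [0.2, 0.6, 0.8]
finger_gap: 0.0502
```

Request:
play_rows --plan '[[[-0.1375,-0.77,0,0,0,-0.159],[-0.1375,-0.77,0,0,0,-0.159],[-0.1375,-0.77,0,0,0,-0.159],[-0.1375,-0.77,0,0,0,-0.159],[-0.1375,-0.77,0,0,0,-0.159]]]'

```text
t: 11.1
tool_pos: [0.3696, -0.3079, 0.2483]
ee_rot: [3.141, 0.001, -0.442]
contact_force: [0.8, -0.1, -0.4]
finger_gap: 0.0505
```

Request:
play_rows --plan '[[[0,0,-0.2,0,0,0],[0,0,-0.4,0,0,0],[0,0,-0.6,0,0,0],[0,0,-0.8,0,0,0],[0,0,-1,0,0,0],[0,0,-1,0,0,0],[0,0,-1,0,0,0]]]'

```text
t: 11.68
tool_pos: [0.3694, -0.3028, 0.0485]
ee_rot: [-3.14, 0.003, -0.432]
contact_force: [0.9, -0.1, 0.5]
finger_gap: 0.0507
```

```bash
python3 - <<'E'
from h import *
p,_=snap('top','top5.png'); q,_=snap('scene','scene5.png')
print('green in tote',blob(p,(40,80,40),(85,255,255),(110,245,215,370),.025))
a=cv2.resize(p[230:390,90:250],(400,400)); b=cv2.resize(q[110:230,240:360],(400,400))
cv2.imwrite('pics/c5.png',np.hstack([a,b])[:,:,::-1])
s=monitor.read_state(); print(s['t'],s['tool_pos'],s['ee_rot'],s['joint_pos'][5])
E
```

```text
green in tote {'c': (452.6, 354.8), 'wh': (29.7, 50.2), 'yaw': 1.651, 'area': 185.5}
11.7833 [ 0.37115894 -0.30483795  0.05206672] [ 3.14101741e+00 -2.99585341e-03 -4.33546362e-01] 2.8874208579680887
```

View pics/c5.png

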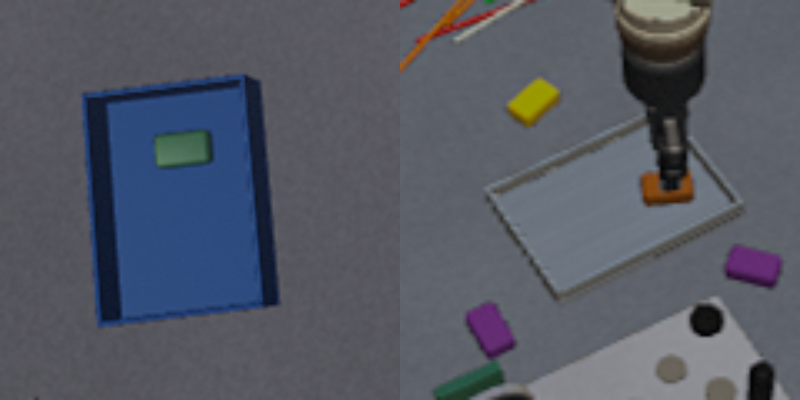

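The green slab lies flat in the tote at (183,148) in the crop. The gripper is centred over the amber slab in the scene crop. Next I'll grasp it.

Request:
play_rows --plan '[[[0,0,0,0,0,-0.01],[0,0,-0.1,0,0,-0.01],[0,0,-0.16,0,0,-0.01],[0,0,-0.19,0,0,-0.01],[0,0,-0.2,0,0,-0.01],[0,0,-0.2,0,0,-0.01]]]'

```text
t: 12.28
tool_pos: [0.3698, -0.3046, 0.0098]
ee_rot: [3.142, -0.0, -0.467]
contact_force: [-1.0, -0.8, 0.7]
finger_gap: 0.0504
```

Request:
play_rows --plan '[[[0,0,0,0,0,0],[0,0,0,0,0,0],[0,0,0,0,0,0],[0,0,0,0,0,0],[0,0,0,0,0,0],[0,0,0,0,0,0]]]' --jaw 1 --force 35

```text
t: 12.78
tool_pos: [0.3701, -0.305, 0.0104]
ee_rot: [3.141, -0.002, -0.467]
contact_force: [0.3, 0.7, 5.2]
finger_gap: 0.0312
```

Request:
play_rows --plan '[[[0,0,0.1,0,0,0],[0,0,0.25,0,0,0],[0,0,0.4,0,0,0],[0,0,0.6,0,0,0],[0,0,0.8,0,0,0],[0,0,1,0,0,0],[0,0,1,0,0,0],[0,0,1,0,0,0]]]'

```text
t: 13.45
tool_pos: [0.3704, -0.3052, 0.2118]
ee_rot: [3.141, -0.004, -0.467]
contact_force: [-0.4, -0.4, -0.5]
finger_gap: 0.031
```

Held (31 mm). Carry it to the tote while turning.

Request:
play_rows --plan '[[[0,0.2,0.2,0,0,0.034],[0,0.4,0.2,0,0,0.068],[0,0.6,0.2,0,0,0.1],[0,0.82,0.2,0,0,0.135],[0,0.82,0.2,0,0,0.169]]]'

```text
t: 13.87
tool_pos: [0.3687, -0.1366, 0.2485]
ee_rot: [-3.14, 0.001, 0.071]
contact_force: [0.7, 0.2, -0.6]
finger_gap: 0.0311
```

Request:
play_rows --plan '[[[0,0.2,0,0,0,0.034],[0,0.4,0,0,0,0.068],[0,0.6,0,0,0,0.1],[0,0.82,0,0,0,0.135],[0,0.82,0,0,0,0.169]]]'

```text
t: 14.28
tool_pos: [0.3686, 0.0291, 0.2478]
ee_rot: [-3.139, 0.001, 0.607]
contact_force: [-0.4, -0.4, -0.8]
finger_gap: 0.0312
```

Request:
play_rows --plan '[[[0,0.2,0,0,0,0.034],[0,0.4,0,0,0,0.068],[0,0.6,0,0,0,0.1],[0,0.82,0,0,0,0.135],[0,0.82,0,0,0,0.169]]]'

```text
t: 14.7
tool_pos: [0.3685, 0.1926, 0.2469]
ee_rot: [-3.139, 0.001, 1.136]
contact_force: [0.6, -0.2, -1.3]
finger_gap: 0.0312
```

Request:
play_rows --plan '[[[0,0.2,0,0,0,0.034],[0,0.4,0,0,0,0.068],[0,0.6,0,0,0,0.1],[0,0.82,0,0,0,0.135],[0,0.82,0,0,0,0.169],[0,0.82,0,0,0,0.169]]]'

```text
t: 15.2
tool_pos: [0.3687, 0.353, 0.2465]
ee_rot: [-3.138, 0.003, 1.664]
contact_force: [-0.2, -0.9, -1.0]
finger_gap: 0.0312
```

Request:
play_rows --plan '[[[0,0,-0.2,0,0,0],[0,0,-0.4,0,0,0],[0,0,-0.6,0,0,0],[0,0,-0.8,0,0,0],[0,0,-0.95,0,0,0],[0,0,-1,0,0,0],[0,0,-1,0,0,0],[0,0,-1,0,0,0]]]'

```text
t: 15.87
tool_pos: [0.3698, 0.351, 0.0503]
ee_rot: [3.141, -0.0, 1.654]
contact_force: [0.2, 0.5, 0.4]
finger_gap: 0.0312
```

Request:
play_rows --plan '[[[0,0,-0.05,0,0,0],[0,0,-0.1,0,0,0],[0,0,-0.15,0,0,0],[0,0,-0.175,0,0,0],[0,0,-0.19,0,0,0],[0,0,-0.195,0,0,0],[0,0,-0.195,0,0,0]]]'

```text
t: 16.45
tool_pos: [0.3695, 0.3515, 0.0104]
ee_rot: [3.142, 0.0, 1.656]
contact_force: [-0.2, 0.0, -0.6]
finger_gap: 0.031
```

Request:
play_rows --plan '[[[0,0,-0.003,0,0,0],[0,0,-0.005,0,0,0],[0,0,-0.005,0,0,0]]]'

```text
t: 16.7
tool_pos: [0.3696, 0.3516, 0.0103]
ee_rot: [3.141, -0.0, 1.656]
contact_force: [-3.2, -3.9, 10.1]
finger_gap: 0.0314
```

Request:
play_rows --plan '[[[0,0,0.005,0,0,0],[0,0,0.005,0,0,0],[0,0,0.005,0,0,0],[0,0,0.005,0,0,0]]]' --jaw 0.03

```text
t: 17.03
tool_pos: [0.3695, 0.3515, 0.0101]
ee_rot: [-3.142, 0.0, 1.656]
contact_force: [0.7, -0.0, -0.3]
finger_gap: 0.0418
```

Request:
play_rows --plan '[[[0,0,0.1,0,0,0],[0,0,0.3,0,0,0],[0,0,0.5,0,0,0],[0,0,0.7,0,0,0],[0,0,0.9,0,0,0],[0,0,1,0,0,0]]]'

```text
t: 17.53
tool_pos: [0.3702, 0.3521, 0.2153]
ee_rot: [3.137, -0.003, 1.656]
contact_force: [0.3, 0.1, 0.2]
finger_gap: 0.0413
```

Both are released and nothing was pulled up. Next I'll shut the jaws and go to the −y side of the handle. I'll also check the tote from the camera and refine the handle position.

Request:
play_rows --plan '[[[0,-0.1,0.2,0,0,-0.02],[0.08,-0.3,0.2,0,0,-0.04],[0.16,-0.5,0.2,0,0,-0.08],[0.16,-0.71,0.2,0,0,-0.08],[0.16,-0.71,0.2,0,0,-0.08]]]' --jaw 1

```text
t: 17.95
tool_pos: [0.4019, 0.205, 0.2508]
ee_rot: [3.141, 0.001, 1.401]
contact_force: [-0.3, 0.1, -1.1]
finger_gap: -0.0005
```

Request:
play_rows --plan '[[[0.16,-0.71,0,0,0,0],[0.16,-0.71,0,0,0,0],[0.16,-0.71,0,0,0,0],[0.16,-0.71,0,0,0,0],[0.16,-0.71,0,0,0,0]]]'

```text
t: 18.37
tool_pos: [0.4341, 0.0644, 0.2502]
ee_rot: [3.141, 0.001, 1.401]
contact_force: [-0.6, 0.9, 1.1]
finger_gap: 0.0003
```

Request:
play_rows --plan '[[[0.16,-0.71,0,0,0,0],[0.16,-0.71,0,0,0,0],[0.16,-0.71,0,0,0,0],[0.16,-0.71,0,0,0,0],[0.16,-0.71,0,0,0,0],[0.16,-0.71,0,0,0,0],[0.16,-0.71,0,0,0,0]]]'

```text
t: 18.95
tool_pos: [0.4655, -0.0738, 0.2502]
ee_rot: [-3.141, -0.0, 1.405]
contact_force: [0.4, -0.3, -1.2]
finger_gap: -0.0001
```

```bash
python3 - <<'E'
from h import *
p,_=snap('top','top6.png'); q,_=snap('scene','scene6.png')
print('green',blob(p,(40,80,40),(85,255,255),(110,245,215,370),.025))
print('amber',blob(p,(4,120,60),(20,255,255),(110,245,215,370),.025))
a=cv2.resize(p[230:390,90:250],(400,400)); b=cv2.resize(q[180:320,250:390],(400,400))
cv2.imwrite('pics/c6.png',np.hstack([a,b])[:,:,::-1])
o=cv2.imread('pics/top1.png')[:,:,::-1].copy()
print('handle',blob(o,(0,0,0),(180,255,45),(306,262,326,282),.17))
s=monitor.read_state(); print(s['t'],s['tool_pos'],s['ee_rot'],s['finger_gap'])
E
```

```text
green {'c': (452.6, 354.8), 'wh': (29.7, 50.2), 'yaw': 1.651, 'area': 190.0}
amber {'c': (370.5, 349.9), 'wh': (29.1, 50.0), 'yaw': 1.666, 'area': 245.5}
handle {'c': (467.6, -6.3), 'wh': (18.5, 20.6), 'yaw': 3.116, 'area': 73.0}
19.05 [ 0.4655202  -0.07340466  0.25040479] [ 3.14143769e+00 -2.12911497e-04  1.40649445e+00] 0.00011147659054001462
```

View pics/c6.png

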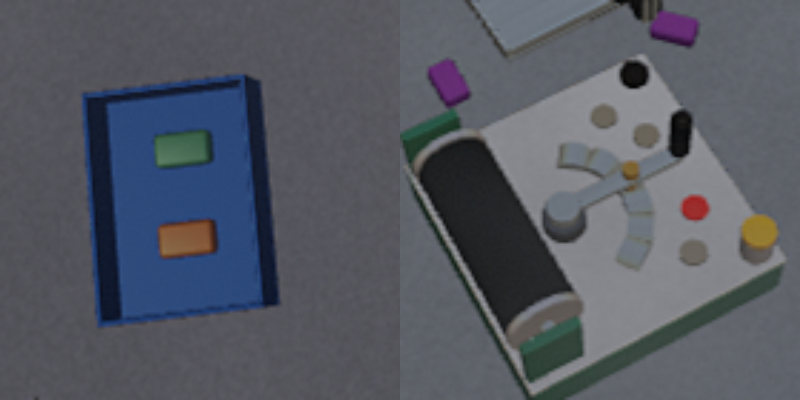

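Both slabs lie flat in the tote, at crop (183,148) and (187,238). The lever is in neutral, with the red disc the first one on the tin side. Next I'll descend and approach the handle.

Request:
play_rows --plan '[[[0,0,-0.2,0,0,0],[0,0,-0.4,0,0,0],[0,0,-0.55,0,0,0],[0,0,-0.61,0,0,0],[0,0,-0.61,0,0,0],[0,0.08,-0.61,0,0,0],[0,0.14,-0.61,0,0,0],[0,0.16,-0.61,0,0,0],[0,0.16,-0.61,0,0,0]]]'

```text
t: 19.8
tool_pos: [0.4665, -0.0417, 0.1304]
ee_rot: [3.139, -0.0, 1.407]
contact_force: [0.4, 0.1, -1.0]
finger_gap: -0.0001
```

Request:
play_rows --plan '[[[0,0.01,0,0,0,0],[0,0.02,0,0,0,0],[0,0.03,0,0,0,0],[0,0.04,0,0,0,0],[0,0.05,0,0,0,0],[0,0.05,0,0,0,0]]]'

```text
t: 20.3
tool_pos: [0.4655, -0.0324, 0.1283]
ee_rot: [-3.141, -0.0, 1.405]
contact_force: [0.9, -0.0, -0.3]
finger_gap: -0.0001
```

Request:
play_rows --plan '[[[0,0.01,0,0,0,0],[0,0.02,0,0,0,0],[0,0.03,0,0,0,0],[0,0.04,0,0,0,0],[0,0.05,0,0,0,0],[0,0.06,0,0,0,0],[0,0.07,0,0,0,0],[0,0.08,0,0,0,0]]]'

```text
t: 20.97
tool_pos: [0.4657, -0.0171, 0.1283]
ee_rot: [3.141, 0.002, 1.404]
contact_force: [0.7, -5.0, -1.4]
finger_gap: -0.0002
```

Contact at 5 N. Continue slowly.

Request:
play_rows --plan '[[[0,0.01,0,0,0,0],[0,0.02,0,0,0,0],[0,0.03,0,0,0,0],[0,0.04,0,0,0,0],[0,0.05,0,0,0,0],[0,0.06,0,0,0,0],[0,0.07,0,0,0,0],[0,0.07,0,0,0,0]]]'

```text
t: 21.63
tool_pos: [0.4654, -0.002, 0.1283]
ee_rot: [-3.141, -0.001, 1.405]
contact_force: [0.5, -0.7, -0.0]
finger_gap: 0.0001
```

Request:
play_rows --plan '[[[0,0.01,0,0,0,0],[0,0.02,0,0,0,0],[0,0.025,0,0,0,0],[0,0.025,0,0,0,0]]]'

```text
t: 21.97
tool_pos: [0.4654, 0.0029, 0.1282]
ee_rot: [-3.141, -0.0, 1.405]
contact_force: [-0.5, -0.8, -0.5]
finger_gap: -0.0002
```

```bash
python3 - <<'E'
from h import *
q,_=snap('scene','scene7.png')
cv2.imwrite('pics/c7.png',cv2.resize(q[180:320,250:390],(500,500),interpolation=cv2.INTER_CUBIC)[:,:,::-1])
print(monitor.read_state()['contact_force'])
E
```

```text
[-0.13056771 -0.32371622  0.22794242]
```

View pics/c7.png

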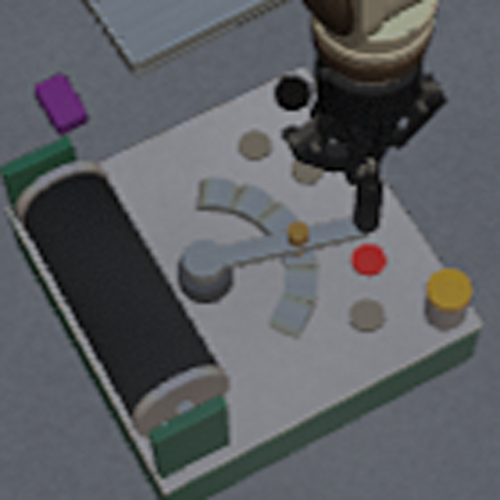

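```bash
python3 - <<'E'
from h import *
P=np.array([598,-13.])
def hd(a,z,r=130): b=a+.055; return [(P[0]-r*np.cos(b))/1000,(P[1]+r*np.sin(b))/1000,z]
f=lambda w:(proj('scene',w)-[250,180])*500/140
for a in(0,.2,.25,.3,.38): print(a,'base',f(hd(a,.106)),'top',f(hd(a,.17)),'disc',f(hd(a,.073)),'roller75',f(hd(a,.106,75)))
E
```

```text
0 base [347.44289298 183.87019299] top [350.42484684 140.97524784] disc [346.00110579 204.61007882] roller75 [287.31065657 214.39683459]
0.2 base [361.81771669 209.89888896] top [365.46437264 167.7446423 ] disc [360.05559537 230.26848175] roller75 [295.33485079 229.66914522]
0.25 base [364.49527696 216.81454787] top [368.2698825  174.86118016] disc [362.67161642 237.08387147] roller75 [296.79484373 233.70722351]
0.3 base [366.78696201 223.86330542] top [370.67312384 182.11641619] disc [364.90970596 244.02962987] roller75 [298.02666893 237.81461504]
0.38 base [369.63039883 235.37772166] top [373.65967752 193.97185899] disc [367.68451842 255.3740693 ] roller75 [299.51322552 244.50607244]
```

```bash
python3 - <<'E'
from h import *
def rol(q):
    h=cv2.cvtColor(q,cv2.COLOR_RGB2HSV)[210:260,315:350]; m=cv2.inRange(h,(10,90,60),(30,255,255))
    M=cv2.moments(m,True); return ((M['m10']/M['m00']+65)*500/140,(M['m01']/M['m00']+30)*500/140,M['m00'])
for n in('scene1','scene6','scene7'): print(n,rol(cv2.imread(f'pics/{n}.png')[:,:,::-1].copy()))
for i in range(2):
    q,_=snap('scene'); print(rol(q)); 
s=monitor.read_state(); print(s['t'],s['contact_force'])
E
```

```text
scene1 (286.6666666666667, 214.52380952380952, 30.0)
scene6 (286.6359447004608, 215.0921658986175, 31.0)
scene7 (296.42857142857144, 232.8125, 32.0)
(298.80952380952385, 245.021645021645, 33.0)
(298.70129870129875, 242.85714285714286, 33.0)
22.1167 [-0.16472922 -0.60105836 -0.07549938]
```

The roller has now moved on to the position predicted for 0.38 rad (y = 244.5), so it snapped into the red notch. Next I'll back off to −y and then go up and away.

Request:
play_rows --plan '[[[0,-0.05,0,0,0,0],[0,-0.15,0,0,0,0],[0,-0.2,0,0,0,0],[0,-0.2,0.2,0,0,0],[0,-0.2,0.4,0,0,0],[0,-0.3,0.6,0,0,0],[0,-0.5,0.7,0,0,0],[0,-0.7,0.7,0,0,0],[0,-0.9,0.7,0,0,0],[0,-1,0.7,0,0,0]]]'

```text
t: 22.95
tool_pos: [0.4652, -0.2016, 0.2686]
ee_rot: [3.141, 0.001, 1.403]
contact_force: [-0.8, 0.4, -0.2]
finger_gap: -0.0001
```

Request:
play_rows --plan '[[[-0.2,-0.2,0,0,0,0],[-0.4,-0.4,0,0,0,0],[-0.5,-0.5,0,0,0,0],[-0.5,-0.5,0,0,0,0],[-0.5,-0.5,0,0,0,0],[-0.5,-0.5,0,0,0,0]]]'

```text
t: 23.45
tool_pos: [0.3646, -0.2986, 0.2684]
ee_rot: [3.141, -0.0, 1.402]
contact_force: [1.0, 0.2, -0.6]
finger_gap: 0.0002
```

```bash
python3 - <<'E'
from h import *
p,_=snap('top','top8.png'); q,_=snap('scene','scene8.png')
print('green',blob(p,(40,80,40),(85,255,255),(110,245,215,370),.025))
print('amber',blob(p,(4,120,60),(20,255,255),(110,245,215,370),.025))
print('handle',blob(p,(0,0,0),(180,255,45),(280,255,330,282),.17))
print('tin',blob(p,(15,120,90),(30,255,255),(250,268,275,295),.112))
for nm,(x0,y0,x1,y1) in dict(mortar=(125,155,180,210),jar=(450,135,520,205)).items():
    o=cv2.imread('pics/top1.png')[:,:,::-1]; print(nm,np.abs(o[y0:y1,x0:x1].astype(int)-p[y0:y1,x0:x1]).mean())
cv2.imwrite('pics/c8.png',np.hstack([cv2.resize(p[130:380,100:510],(0,0),fx=1,fy=1),q[130:380,220:520]])[:,:,::-1])
s=monitor.read_state(); print(s['t'],s['tool_pos'],s['contact_force'])
E
```

```text
green {'c': (452.6, 354.8), 'wh': (29.7, 50.2), 'yaw': 1.651, 'area': 178.0}
amber {'c': (370.5, 349.8), 'wh': (29.1, 50.2), 'yaw': 1.666, 'area': 246.5}
handle {'c': (479.3, 39.8), 'wh': (23.5, 17.4), 'yaw': 0.76, 'area': 78.0}
tin {'c': (458.6, 111.5), 'wh': (33.1, 31.6), 'yaw': 1.083, 'area': 176.5}
mortar 1.2656749311294766
jar 1.3146938775510204
23.55 [ 0.36572288 -0.29746829  0.26824483] [-0.65843391  0.59641766  0.49376429]
```

View pics/c8.png

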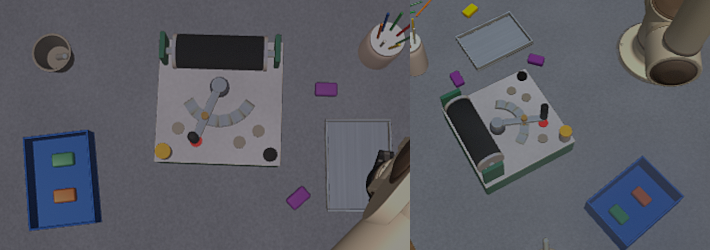

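The handle stands over the red disc at crop (194,138). Both slabs are in the tote, and the tin, mortar and jar have not moved. I'm handing in.

```bash
python3 -c "
from station import close_job
print(close_job())"
```

```text
the job is handed in; nothing more can be done
None
```

I moved both glass slabs from the catch tray into the blue tote, green first and then amber. After that I pushed the gear lever from neutral to the red-disc notch (+0.38 rad). I handed the job in at about 23.6 s.

**Glass:** The last pictures show both slabs flat in the tote, at about (453, 355) mm and (370, 350) mm.

**Lever:** The handle stands at about (479, 40) mm, within about 2 mm of the expected notch position, over the red disc. It snapped forward into the notch by itself, and I saw no sign of it overrunning or going the wrong way.

**Other items:** The tin's measured position is unchanged. The picture areas around the mortar and jar match the first pictures to within image noise. The arm ended clear of everything, with wrist force under 1.5 N.

**One irregularity:** When I released the green slab, the wrist briefly read about 24 N sideways. The cause is not certain; I think the opening fingers pressed the tote wall. That is under the 40 N limit, and the slab and tote look undisturbed. I opened the jaws less for the amber slab, and the force did not come back.

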